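# Set the seed mill to coarse and cover its hopper

## Task

Get the seed mill ready for coarse crushing: pinch the two tabs of its grind dial together, turn the pointer clockwise from the one-dot mark to the three-dot mark and let go so that the dial latches there, and put the loose lid on the hopper, set down gently rather than dropped, level and fully home. Either job may come first; leave the tin, the cup, the jar and the brush as they stand.

Things in the scene. Friction and masses are not known exactly. Their poses are not given: they have to be found in the camera images.
- dial_grip (a point): Point on the grind dial's axis, 24 mm above the sloped panel. z: the axis, out of the panel, 30 deg from vertical, leaning to the mill's front; y: line through the two tabs; x: towards the white pointer line. The frame turns with the dial. Black grip block 46 (x) by 34 (y) mm, its top 36 mm above the panel; round skirt of radius 33, top 10 mm; steel toothed lock ring of radius 41, 8 mm high.
- pad_left (a point): Centre of the outer face of the tab on the dial's +y side (axes as dial_grip). Each tab is a grey ribbed paddle 18 mm wide, 5 mm thick, from 10 to 36 mm above the panel. The outer faces of the two tabs are 62 mm apart when free and 46 mm when both are fully in. Squeeze both straight towards each other along y, then turn about the dial's axis while squeezing.
- pad_right (a point): The same for the tab on the dial's -y side.
- dial (a joint): Dial angle, rad, growing clockwise seen from above the panel. 0: one-dot mark (start, within 0.03), 0.55 two, 1.10 three, 1.65 four dots: rows of black dots on the panel. Pins of the tabs stand in pockets of the lock ring: about 0.05 rad of play. With both tabs pressed over 4 mm it turns freely (0.04 N m friction). Let go within 0.05 rad of a mark, the tabs spring out and the pins drop in.
- tab_left (a joint): Travel in m of the tab on the dial's +y side: 0 fully out (latched), 0.008 fully in. Spring: 2.4 N to start, 7 N fully in. Pressed over 0.004 it frees the dial; let go between marks it stops on the ring at about 0.004.
- tab_right (a joint): The same for the tab on the dial's -y side.
- hopper_mouth (a point): Centre of the hopper's round level mouth, level with its rim, 250 mm above the table; outer radius 68 mm, wall 4 mm. x points to the mill's back, z up. The dial's centre on the panel lies 135 mm in front (-x) and 140 mm below. The heavy grey mill does not move; it is 150 mm wide (foot 170), from 205 mm in front to 95 mm behind this point, with a low socket strip behind it.
- lid_center (a point): Centre of the hopper's lid, on its axis (z), 21 mm above its underside; 110 to 230 g. Aluminium: a plug of radius 57 mm, 8 mm high, then a disc of radius 74 from 8 to 12 mm, then a black cylindrical knob 26 mm in diameter from 12 to 42 mm. It starts flat on the table, knob up. Fully home, the disc rests on the hopper's rim, the plug is in the mouth and this point is 13 mm above hopper_mouth.
- tin: Empty steel tin with a paper label, 75 mm in diameter, 98 mm high; origin at the centre of its underside. Leave it alone.
- cup: Paper cup, 72 mm in diameter at the rim, 85 mm high; origin at the centre of its underside. Leave it alone.
- jar: Glass jar with a steel cap, 68 mm in diameter, 85 mm high; origin at the centre of its underside. Leave it alone.
- brush: Brush with a wooden handle, 200 mm long, lying flat on the table. Leave it alone.
Things that resemble listed ones, but are neither listed nor needed, are in the scene too. Of the things that look like the part that bears lid_center, the largest one is meant.

How it is judged:
At the end, for the whole second after the job is handed in: Dial latched at the three-dot mark (1.10 rad within 0.09), both tabs sprung out (pressed under 1.5 mm); lid at rest on the hopper: axis within 9 mm of the hopper's, disc on the rim (height within 3 mm), level within 0.05 rad; the other things not moved over 30 mm or tipped (value of joint dial between 1.01 and 1.19 rad and value of joint each of tab_left, tab_right below 0.0015 m and horizontal distance between lid_center and hopper_mouth below 0.009 m and z of lid_center in the frame of hopper_mouth between 0.01 and 0.0155 m and angle between lid_center's own z axis and vertical below 0.05 rad and linear speed of lid below 0.02 m/s); the robot touches nothing.
It fails at once if the lid is let fall: it moves at over 0.5 m/s with no finger on it (linear speed of lid above 0.5 m/s and contact force between the fingers and lid below 0.05 N).
It fails at once if the tin is pushed more than 30 mm or tipped (distance of tin from where it was at the start of the episode above 0.03 m or angle between tin's own z axis and vertical above 0.35 rad).
It fails at once if the cup is pushed more than 30 mm or tipped (distance of cup from where it was at the start of the episode above 0.03 m or angle between cup's own z axis and vertical above 0.35 rad).
It fails at once if the jar is pushed more than 30 mm or tipped (distance of jar from where it was at the start of the episode above 0.03 m or angle between jar's own z axis and vertical above 0.35 rad).
It fails at once if the brush is pushed more than 30 mm (distance of brush from where it was at the start of the episode above 0.03 m).
It also fails if it takes over 64 s, if anything falls off the work surface, if the arm or the gripper's body presses on something with over 40 N, if the wrist force passes 120 N, or if a joint passes its speed limit or range.

## Robot

A 6-joint arm with a two-finger parallel gripper is mounted at the origin on the work surface. World frame = base frame: x ahead of the robot, y to its left, z up, the work surface at z = 0. Lengths are in m, angles in rad, forces in N, time in s.
With the tool pointing down it reaches from about 0.35 to 0.85 m from the base axis. Payload 8.1 kg.
Tool frame: the origin (TCP) lies midway between the tips of the shut fingers; the grasp point (between the pads) lies 19 mm behind it (robot.grip_point_offset is the distance from the TCP to the grasp point, in m); z points along the fingers, y is the line along which they close (so a half turn about z gives the same grasp; the last joint's range is limited). The gripper opens to 93 mm and grips with 3 to 60 N. Pads are 15 mm wide; open, the fingers measure 128 mm over their backs; the gripper's body (75 mm by 188 mm) begins 65 mm behind the grasp point.
Start: joints at [-1.227, 0.13, 1.488, -0, 1.523, -0.085], TCP at [0.249, -0.546, 0.219] pointing down, gripper open.
Joint ranges: [-2.96, 2.96], [-0.89, 2.26], [0.02, 2.5], [-1.34, 4.48], [0, 2.73], [-2.66, 2.66]. Speed limits (rad/s): [2.39, 2.39, 2.79, 3.14, 3.14, 3.14].

## Interface

Orientations are given as a rotation vector (axis times angle).
In Python, from plant import robot, read_camera, job gives the robot as it stands.
- The arm moves only by the shell command python3 -m inch 'ROWS' [FORCE]. ROWS is JSON, one flat list of numbers, 5 for each row, row after row: the shift along the world's x, y, z in mm, then the turn about the world's z in degrees, then the opening in per cent of the stroke, from 0 (shut) to 100 (fully open). In form: [dx, dy, dz, yaw, hand, dx, dy, dz, yaw, hand, ...]. A call has 1 to 10 rows; each row is the pose to reach, as a shift and turn from the pose commanded when the call began; what a row does not reach only later rows make up. A row lasts 1/12 s, in which the tool goes at most 41.7 mm and 7.16 degrees, less where a joint would pass 70% of its speed; a pose out of reach is approached as far as the arm can. A call with a gripper value outside its range is refused whole. The fingers move at their own pace and stop on an object; FORCE is the grip in N (left out, the last holds). Time passes only in rows, so rows that repeat a pose let the fingers close. It gives the time, the measured TCP pose, the force, the opening and the grip force at its end, in the units of the state.
- robot.read_state(): the state, without advancing time (a new reading comes with each control period).
- read_camera(name): name is "side" or "top"; returns a dict with "image" (400x640x3 uint8, blue, green, red), "K" (3x3 intrinsics, pixels), "extrinsics" (4x4, takes a point from world to camera coordinates). Camera axes: x right, y down, z forward; pixel columns grow to the right and rows downward; lengths in m; the calibration is good to about 2 mm. A picture is of the moment at which its call begins. There is no depth.
- job.close_job(): hands the job in; it is judged then, once.
The state is a dict: "t": time; "q": joint angles; "dq": joint speeds; "joint_torque": joint torques, N m; "tool_pos": TCP position; "orientation": TCP orientation; "force": force on the tool from outside, world axes, zero at the start; "wrist_torque": the same for the moment, N m; "opening": finger opening in m; "gripper_force": force on a finger pad.
Only numpy, scipy, OpenCV 4.12 (cv2) and the standard library are available. Lean on these libraries where they do the work, as an engineer would, in place of code of your own. Each camera call takes 0.05 s, during which the arm holds its last target. There are 200 camera calls.

## Working session

There is one attempt and no reset: what is moved stays moved. The work goes in short steps, Python scripts to look and compute and a shell command to move; the robot and the scene stay as the last step left them, time stands still between calls to the robot, and variables do not carry over. Pictures are saved under pics/ and viewed, at most 10 in all, crops included, and the job is handed in when it is done.

```bash
mkdir -p pics; ls
python3 - <<'E'
from plant import robot, read_camera
import cv2,numpy as np
for n in("top","side"):
    c=read_camera(n); cv2.imwrite(f"pics/{n}0.png",c["image"]); print(n,c["K"].tolist(),np.round(c["extrinsics"],4).tolist())
s=robot.read_state(); print(s["t"],s["tool_pos"],s["orientation"],s["opening"],robot.grip_point_offset)
E
```

```text
pics
top [[375.98796315858885, 0.0, 313.2993786788994], [0.0, 375.98796315858885, 203.4658261609718], [0.0, 0.0, 1.0]] [[-0.0288, -0.9994, 0.019, 0.0064], [-0.9863, 0.0254, -0.1632, 0.6177], [0.1626, -0.0235, -0.9864, 1.1854], [0.0, 0.0, 0.0, 1.0]]
side [[512.0114006934391, 0.0, 313.8337097213494], [0.0, 512.0114006934391, 201.4448047429428], [0.0, 0.0, 1.0]] [[0.6926, -0.7212, 0.0132, -0.4011], [-0.4631, -0.4586, -0.7584, 0.3681], [0.553, 0.5192, -0.6516, 1.4704], [0.0, 0.0, 0.0, 1.0]]
0.1 [ 0.24932023 -0.54517608  0.21770229] [-3.06805109e+00 -6.68085898e-01  3.69612878e-04] 0.093130656108188 0.0188
```

View pics/top0.png

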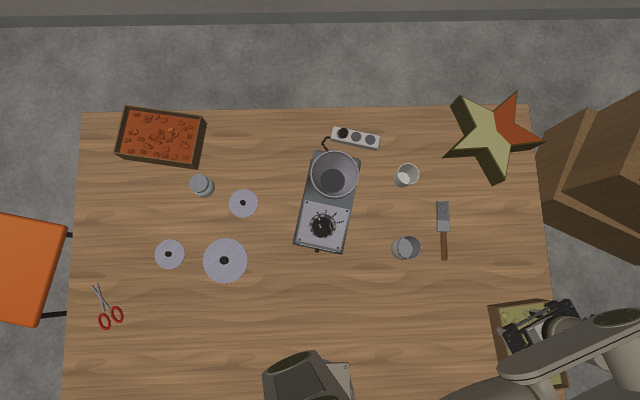

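View pics/side0.png

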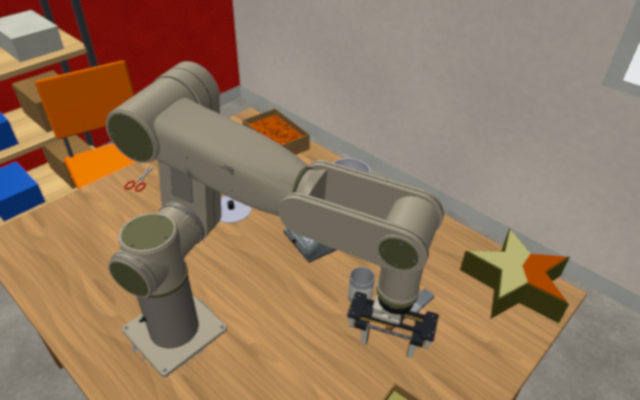

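The top view shows the lid at about (225,260), the hopper mouth at about (334,173) and the dial at about (322,226). I'll zoom in.

Run:
```python
import cv2,numpy as np
i=cv2.imread("pics/top0.png")
a=cv2.resize(i[145:255,285:375],None,fx=5.4,fy=5.4,interpolation=cv2.INTER_CUBIC)
b=cv2.resize(i[230:290,195:255],None,fx=5,fy=5,interpolation=cv2.INTER_CUBIC)
o=np.zeros((600,800,3),np.uint8); o[:a.shape[0],:a.shape[1]]=a; o[:300,490:790]=b
cv2.imwrite("pics/crop1.png",o)
```

```text
(no output)
```

View pics/crop1.png

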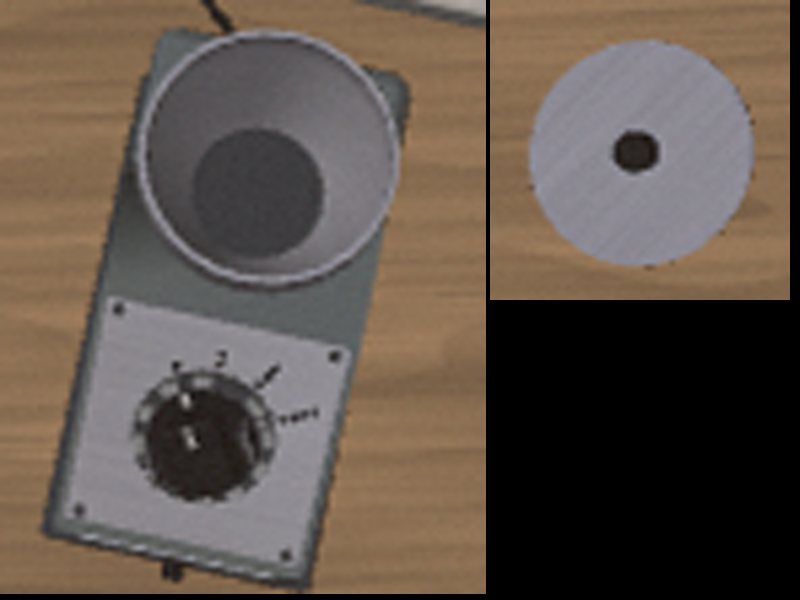

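The crop puts the mouth ellipse centre at about (269,158), i.e. pixel (334.4,174). The lid centre is at pixel (224.8,260.2). The pointer is at the one-dot mark, about 35° left of the mill's back, and the three-dot mark is about 33° right of it.

```bash
cat > h.py <<'E'
import numpy as np
from plant import robot, read_camera
K=np.array([[375.988,0,313.299],[0,375.988,203.466],[0,0,1]])
def cam(n="top"): return read_camera(n)
def back(c,u,v,z):
    R=c["extrinsics"][:3,:3];t=c["extrinsics"][:3,3]
    o=-R.T@t; d=R.T@np.linalg.inv(c["K"])@[u,v,1]; return o+d*(z-o[2])/d[2]
def proj(c,p):
    q=c["K"]@(c["extrinsics"][:3,:3]@p+c["extrinsics"][:3,3]); return q[:2]/q[2]
E
python3 - <<'E'
from h import *
from scipy.spatial.transform import Rotation as Ro
c=cam(); px=lambda x,y:((x+.5)/5.4-.5+285,(y+.5)/5.4-.5+145)
m=back(c,*px(269,158.5),.25); print("mouth",m)
lid=back(c,(151+.5)/5-.5+195,(153+.5)/5-.5+230,.012); print("lid",lid)
b=[back(c,*px(*p),z) for p,z in(((118,309),.134),((334,356),.134),((79,511),.086),((285,555),.086))]
for d in (b[0]-b[1],b[2]-b[3]): print("left dir deg",np.degrees(np.arctan2(d[1],d[0])),np.linalg.norm(d))
print("boltmid",np.mean(b,0))
d=b[0]-b[1]+b[2]-b[3]; y=np.degrees(np.arctan2(d[1],d[0]))-90
for yy in(y,):
    x=np.array([np.cos(np.radians(yy)),np.sin(np.radians(yy)),0]); D=m-.135*x-[0,0,.14]
    ax=np.array([-.5*x[0],-.5*x[1],.866]); G=D+.024*ax
    print("backyaw",yy,"dial",D,"grip",G,"px of dial+.036",[(q-o)*5.4 for q,o in zip(proj(c,D+.036*ax),(285,145))])
    print("ring px",[(q-o)*5.4 for q,o in zip(proj(c,D+.008*ax),(285,145))])
s=robot.read_state(); R=Ro.from_rotvec(s["orientation"]).as_matrix(); print("tool y",np.degrees(np.arctan2(R[1,1],R[0,1])),s["q"])
E
```

```text
mouth [ 0.666723   -0.06700246  0.25      ]
lid [0.44214276 0.28561916 0.012     ]
left dir deg 76.08347769952677 0.1252641324495824
left dir deg 76.39627501284285 0.12236476179911307
boltmid [ 0.53966408 -0.03501209  0.11      ]
backyaw -13.761954846924041 dial [ 0.53559852 -0.0348875   0.11      ] grip [ 0.52394301 -0.03203284  0.130784  ] px of dial+.036 [np.float64(197.1895656836987), np.float64(464.5169531765498)]
ring px [np.float64(200.52726421666011), np.float64(444.41184705067866)]
tool y -65.43327337244942 [-1.22739597e+00  1.30985127e-01  1.48899317e+00 -2.69360030e-06
  1.52300943e+00 -8.53697019e-02]
```

```bash
python3 -m inch '[100,0,40,0,100,100,0,40,0,100,100,0,40,0,100,130,280,40,0,100,130,280,40,0,100,130,280,40,0,100,130,280,40,0,100,130,280,40,0,100,130,280,40,0,100,130,280,40,0,100]' && python3 -m inch '[63,551,0,0,100,63,551,0,0,100,63,551,0,0,100,63,551,0,0,100,63,551,0,0,100,63,551,0,0,100,63,551,0,0,100,63,551,0,0,100,63,551,0,0,100,63,551,0,0,100]' && python3 -m inch '[0,0,0,0,100,0,0,0,0,100,0,0,0,0,100,0,0,0,0,100,0,0,0,0,100,0,0,0,0,100]'
```

```text
t: 0.98
tool_pos: [0.3793, -0.2628, 0.2583]
orientation: [-3.069, -0.669, -0.0]
force: [-0.5, -0.1, 0.5]
opening: 0.0928
gripper_force: 0.0
t: 1.82
tool_pos: [0.4264, 0.1505, 0.2586]
orientation: [3.07, 0.669, 0.001]
force: [-0.0, -0.8, 0.3]
opening: 0.0929
gripper_force: 0.0
t: 2.32
tool_pos: [0.427, 0.147, 0.2588]
orientation: [3.07, 0.665, 0.0]
force: [-0.1, 0.6, 0.0]
opening: 0.0928
gripper_force: 0.0
```

Run:
```python
from h import *
import cv2
m=np.array([.6667,-.0670,.25]);yy=np.radians(-13.76)
x=np.array([np.cos(yy),np.sin(yy),0]);l=np.array([-x[1],x[0],0]);ax=np.array([-.5*x[0],-.5*x[1],.866]);up=np.cross(l,ax)*1
D=m-.135*x-[0,0,.14]; th=np.linspace(0,2*np.pi,60)
for n,f,(u0,v0,w,h) in(("top",6,(290,145,70,95)),("side",6,(270,150,130,100))):
    c=cam(n); cv2.imwrite(f"pics/{n}1.png",c["image"])
    im=cv2.resize(c["image"][v0:v0+h,u0:u0+w],None,fx=f,fy=f,interpolation=cv2.INTER_CUBIC)
    def draw(P,col):
        q=np.array([(proj(c,p)-[u0,v0]+.5)*f-.5 for p in P]); cv2.polylines(im,[q.astype(int)],False,col,1)
    draw([m+.068*(np.cos(t)*x+np.sin(t)*l) for t in th],(0,255,0))
    draw([D+.041*(np.cos(t)*up+np.sin(t)*l)+.008*ax for t in th],(0,0,255))
    draw([D,D+.036*ax],(0,255,255))
    draw([[.4421+.074*np.cos(t),.2856+.074*np.sin(t),.012] for t in th],(0,255,0))
    cv2.imwrite(f"pics/ov_{n}.png",im); print(im.shape)
a=cv2.imread("pics/ov_top.png");b=cv2.imread("pics/ov_side.png")
```

```text
(570, 420, 3)
(600, 780, 3)
```

View pics/ov_top.png

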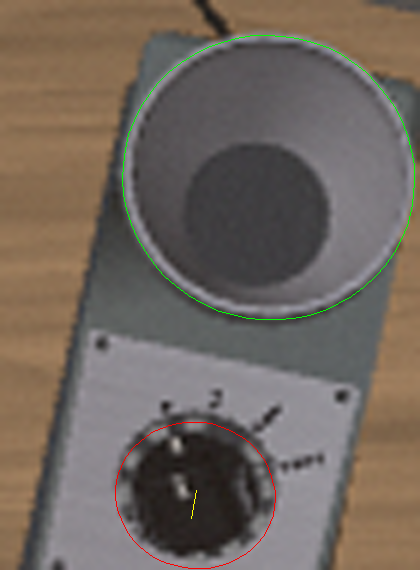

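View pics/ov_side.png

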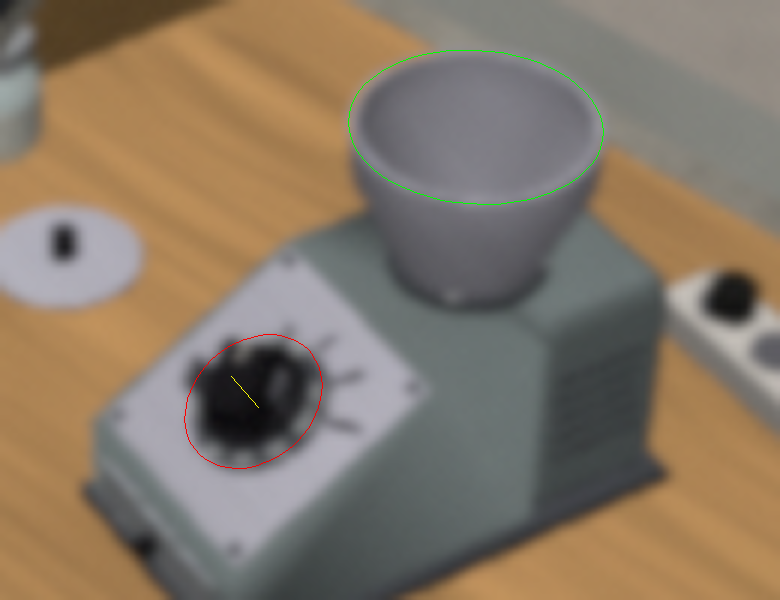

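The mouth overlay fits in both views. The dial ring sits about 4 mm further +x in the top view and matches in the side view, so I'll shift it 2 mm. Next is the lid.

```bash
python3 -m inch '[15,139,-140,0,100,15,139,-140,0,100,15,139,-140,0,100,15,139,-140,0,100,15,139,-140,0,100,15,139,-140,0,100,15,139,-200,0,100,15,139,-200,0,100,15,139,-215,0,100,15,139,-215,0,100]' && python3 -m inch '[0,0,-12,0,100,0,0,-26,0,100,0,0,-26,0,100,0,0,-26,0,100]'
```

```text
t: 3.25
tool_pos: [0.4398, 0.2852, 0.0406]
orientation: [3.068, 0.667, -0.008]
force: [-0.1, 0.3, -0.3]
opening: 0.0927
gripper_force: 0.0
t: 3.58
tool_pos: [0.4421, 0.287, 0.0182]
orientation: [3.07, 0.668, 0.0]
force: [-0.5, 0.8, 0.4]
opening: 0.093
gripper_force: 0.0
```

```bash
python3 -m inch '[0,0,0,0,15,0,0,0,0,15,0,0,0,0,15,0,0,0,0,15,0,0,0,0,15,0,0,0,0,15,0,0,0,0,15,0,0,0,0,15,0,0,0,0,15,0,0,0,0,15]' 40 && python3 -m inch '[0,0,10,0,15,0,0,30,0,15,0,0,50,0,15,0,0,50,0,15,0,0,50,0,15]'
python3 - <<'E'
from h import *
import cv2
for n in("top","side"):
    c=cam(n);u,v=proj(c,robot.read_state()["tool_pos"]).astype(int)
    im=c["image"][max(0,v-60):v+60,max(0,u-65):u+65]
    cv2.imwrite(f"pics/g_{n}.png",cv2.resize(im,(390,360),interpolation=cv2.INTER_CUBIC)); print(u,v)
cv2.imwrite("pics/g.png",np.hstack([cv2.imread(f"pics/g_{n}.png") for n in("top","side")]))
E
```

```text
t: 4.42
tool_pos: [0.4418, 0.2873, 0.0176]
orientation: [3.07, 0.668, -0.0]
force: [-0.2, -0.8, -0.3]
opening: 0.0309
gripper_force: 0.0
t: 4.83
tool_pos: [0.4429, 0.2879, 0.069]
orientation: [-3.069, -0.668, -0.005]
force: [-0.4, -0.4, -1.8]
opening: 0.0252
gripper_force: 40.0
220 260
228 196
```

View pics/g.png

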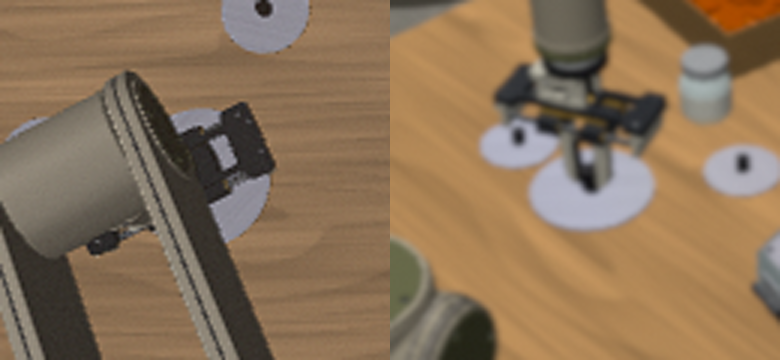

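Run:
```python
from h import *
import cv2
c=cam("side");cv2.imwrite("pics/s2.png",c["image"])
for z in(.05,.06,.07): print(z,proj(c,np.array([.4425,.2878,z])))
g=cv2.cvtColor(c["image"],cv2.COLOR_BGR2HSV).astype(int)
m=((g[...,1]<45)&(g[...,2]>140)).astype(np.uint8); m[:, :165]=0;m[:,280:]=0
n,l,s,ce=cv2.connectedComponentsWithStats(m[:260]); 
for k in range(1,n):
    if s[k][4]>200: print(s[k],ce[k])
```

```text
0.05 [229.56137495 199.566207  ]
0.06 [229.29763289 197.43222142]
0.07 [229.03200122 195.28294668]
[ 234    0   46  106 4025] [259.19677019  46.34236025]
[193 177  27  15 272] [204.79779412 184.52941176]
[209 187  42  26 710] [229.84225352 200.94366197]
```

```bash
python3 -m inch '[0,0,140,0,15,0,0,140,0,15,0,0,140,0,15,0,0,140,0,15,0,0,270,0,15,0,0,270,0,15,0,0,270,0,15,0,0,270,0,15,60,-95,270,0,15,60,-95,270,0,15]' && python3 -m inch '[165,-260,0,0,15,165,-260,0,0,15,165,-260,0,0,15,165,-260,0,0,15,165,-260,0,0,15,165,-260,0,0,15,165,-260,0,0,15,165,-260,0,0,15,165,-260,0,0,15,165,-260,0,0,15]' && python3 -m inch '[0,0,0,0,15,0,0,0,0,15,0,0,0,0,15,0,0,0,0,15]'
```

```text
t: 5.82
tool_pos: [0.4863, 0.2178, 0.3374]
orientation: [-3.068, -0.676, -0.001]
force: [0.7, 0.5, -2.1]
opening: 0.0247
gripper_force: 40.0
t: 6.65
tool_pos: [0.651, -0.0441, 0.3347]
orientation: [-3.069, -0.665, 0.006]
force: [0.5, 1.3, -3.1]
opening: 0.0248
gripper_force: 40.0
t: 6.98
tool_pos: [0.6511, -0.042, 0.3381]
orientation: [3.069, 0.671, 0.001]
force: [0.2, 0.2, -2.7]
opening: 0.025
gripper_force: 40.0
```

```bash
python3 -m inch '[16,-25,-20,0,15,16,-25,-44,0,15,16,-25,-44,0,15,16,-25,-44,0,15,16,-25,-44,0,15]'
python3 - <<'E'
from h import *
import cv2
c=cam("side");u,v=320,165
im=cv2.resize(c["image"][110:230,270:430],None,fx=5,fy=5,interpolation=cv2.INTER_CUBIC)
m=np.array([.6667,-.0670,.25])
th=np.linspace(0,2*np.pi,80)
for r,z,col in((.068,.25,(0,255,0)),(.074,.277,(0,0,255))):
    q=np.array([(proj(c,np.array([m[0]+r*np.cos(t),m[1]+r*np.sin(t),z]))-[270,110]+.5)*5-.5 for t in th]);cv2.polylines(im,[q.astype(int)],True,col,1)
cv2.imwrite("pics/p1.png",im)
E
```

```text
t: 7.4
tool_pos: [0.6673, -0.0674, 0.2951]
orientation: [3.069, 0.67, 0.001]
force: [-0.3, 0.5, -2.2]
opening: 0.0252
gripper_force: 40.0
```

View pics/p1.png

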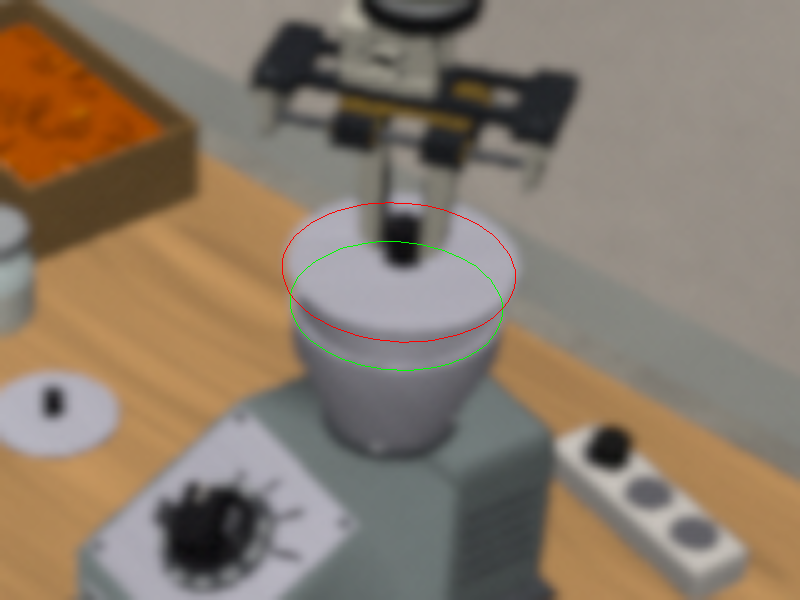

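The lid is level and centred over the mouth within about 2 mm, with its disc top at about 0.285. That puts home at TCP ≈ 0.264.

```bash
python3 -m inch '[-1,1,-10,0,15,-1,1,-20,0,15,-1,1,-23,0,15,-1,1,-25,0,15,-1,1,-25,0,15]'; python3 -m inch '[0,0,-2,0,15,0,0,-2,0,15,0,0,-2,0,15]'; python3 -m inch '[0,0,-2,0,15,0,0,-2,0,15,0,0,-2,0,15]'; python3 -m inch '[0,0,-2,0,15,0,0,-2,0,15,0,0,-2,0,15]'
```

```text
t: 7.87
tool_pos: [0.6658, -0.067, 0.2675]
orientation: [-3.069, -0.668, 0.002]
force: [0.5, 0.2, -2.0]
opening: 0.0253
gripper_force: 40.0
t: 8.12
tool_pos: [0.6664, -0.0673, 0.2669]
orientation: [3.07, 0.668, 0.001]
force: [-0.7, -0.6, -2.0]
opening: 0.0251
gripper_force: 40.0
t: 8.37
tool_pos: [0.6667, -0.0673, 0.2653]
orientation: [3.069, 0.668, 0.002]
force: [0.6, -0.0, 0.6]
opening: 0.0249
gripper_force: 40.0
t: 8.62
tool_pos: [0.6668, -0.0673, 0.2653]
orientation: [3.069, 0.668, 0.004]
force: [-2.9, 0.3, 10.1]
opening: 0.025
gripper_force: 40.0
```

Contact came at the expected height, so I'll ease off 1 mm, release and retreat.

```bash
python3 -m inch '[0,0,1,0,15,0,0,1,0,35,0,0,1,0,60,0,0,1,0,60,0,0,1,0,60,0,0,1,0,60,0,0,1,0,60,0,0,1,0,60]' && python3 -m inch '[0,0,20,0,60,0,0,60,0,60,0,0,90,0,100,0,0,90,0,100,-142,35,90,-7,100,-142,35,90,-7,100,-142,35,90,-7,100,-142,35,90,-7,100,-142,35,90,-7,100,-142,35,90,-7,100]'
python3 - <<'E'
from h import *
import cv2
c=cam("side")
im=cv2.resize(c["image"][110:230,270:430],None,fx=5,fy=5,interpolation=cv2.INTER_CUBIC)
m=np.array([.6667,-.0670,.25])
th=np.linspace(0,2*np.pi,80)
q=np.array([(proj(c,np.array([m[0]+.074*np.cos(t),m[1]+.074*np.sin(t),.254]))-[270,110]+.5)*5-.5 for t in th]);cv2.polylines(im,[q.astype(int)],True,(0,0,255),1)
cv2.imwrite("pics/p2.png",im)
E
```

```text
t: 9.28
tool_pos: [0.6663, -0.0672, 0.2634]
orientation: [-3.07, -0.668, 0.0]
force: [0.4, 0.4, -0.3]
opening: 0.0554
gripper_force: 0.0
t: 10.12
tool_pos: [0.5239, -0.032, 0.3544]
orientation: [3.104, 0.48, 0.003]
force: [0.0, -0.3, -0.8]
opening: 0.0927
gripper_force: 0.0
```

View pics/p2.png

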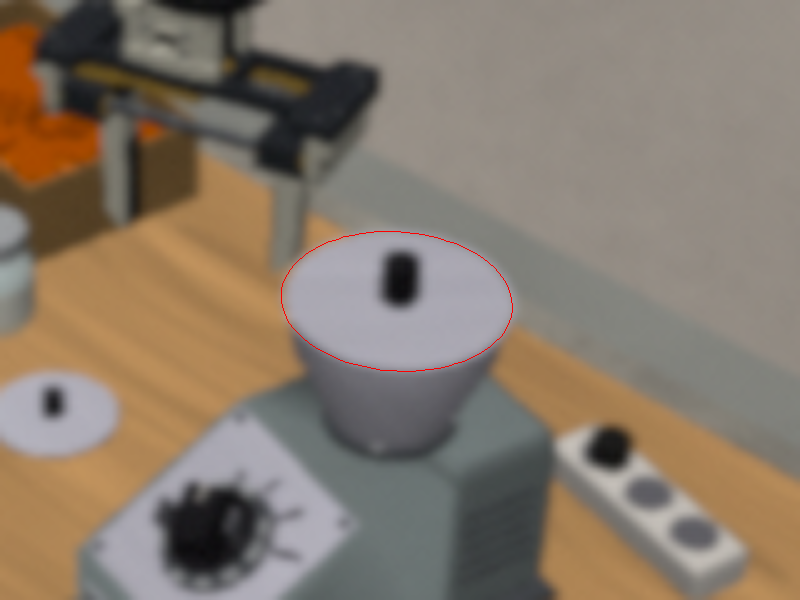

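The lid sits exactly on the predicted outline, so it is level and home. Now the dial: I'll descend with the tab line slightly under-rotated to clear the ring on the uphill side.

```bash
python3 -m inch '[2,0,-10,-7,100,2,0,-50,-11,100,2,0,-90,-11,100,2,0,-130,-11,100,2,0,-165,-11,100,2,0,-190,-11,100,2,0,-205,-11,100,2,0,-215,-11,100,2,0,-221,-11,100,2,0,-221,-11,100]' 20
python3 - <<'E'
from h import *
import cv2
cs=[]
for n,(u,v) in(("top",(285,180)),("side",(255,130))):
    c=cam(n); cs.append(cv2.resize(c["image"][v:v+90,u:u+80],(400,450),interpolation=cv2.INTER_CUBIC))
cv2.imwrite("pics/d1.png",np.hstack(cs))
E
```

```text
t: 11.0
tool_pos: [0.5263, -0.0323, 0.1315]
orientation: [-3.136, -0.18, 0.003]
force: [-1.0, -0.2, -0.1]
opening: 0.0931
gripper_force: 0.0
```

View pics/d1.png

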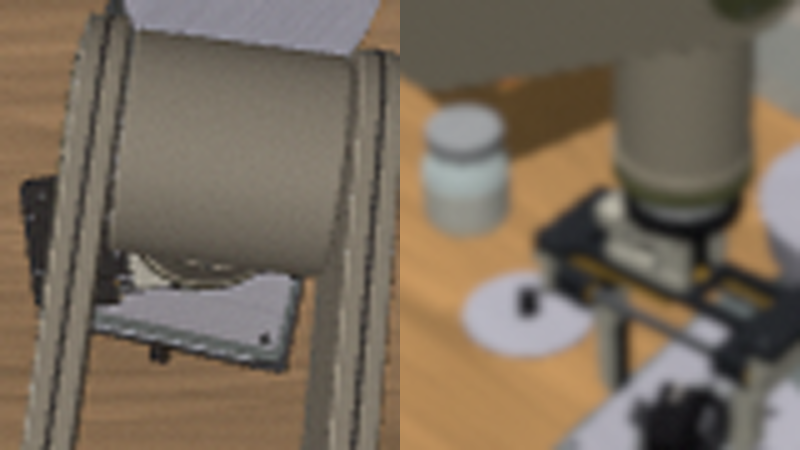

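The open fingers straddle the dial in the side view, with no contact so far. Now I'll squeeze.

```bash
python3 -m inch '[0,0,0,0,40,0,0,0,0,40,0,0,0,0,40,0,0,0,0,40,0,0,0,0,40,0,0,0,0,40,0,0,0,0,40,0,0,0,0,40]' 20; python3 -m inch '[0,0,0,0,40,0,0,0,0,40,0,0,0,0,40]'
```

```text
t: 11.77
tool_pos: [0.526, -0.0299, 0.133]
orientation: [-3.132, -0.181, 0.001]
force: [-2.2, 11.1, 8.4]
opening: 0.0469
gripper_force: 19.8
t: 12.02
tool_pos: [0.5261, -0.03, 0.1331]
orientation: [-3.133, -0.181, 0.0]
force: [-3.8, 12.0, 7.8]
opening: 0.0466
gripper_force: 19.7
```

```bash
python3 -m inch '[0,3,1,0,40,0,3,1,-4,40,0,3,1,-8,40,0,3,1,-12,40,0,3,1,-16,40,0,3,1,-20,40,0,3,1,-20,40]'; python3 -m inch '[0,0,0,-4,40,0,0,0,-8,40,0,0,0,-12,40,0,0,0,-12,40]'
```

```text
t: 12.6
tool_pos: [0.5267, -0.0304, 0.1338]
orientation: [3.117, -0.373, 0.002]
force: [1.6, -5.1, -0.3]
opening: 0.0463
gripper_force: 19.9
t: 12.93
tool_pos: [0.5266, -0.031, 0.1338]
orientation: [3.061, -0.695, 0.002]
force: [0.3, -8.4, 0.2]
opening: 0.0461
gripper_force: 20.4
```

```bash
python3 -m inch '[0,-1,0,-4,40,0,-1,0,-8,40,0,-1,0,-8,40]'; python3 -m inch '[0,0,0,-3,40,0,0,0,-6,40,0,0,0,-9,40,0,0,0,-12,40,0,0,0,-12,40]'
python3 - <<'E'
from h import *
import cv2
cs=[]
for n,(u,v) in(("top",(285,200)),("side",(270,170))):
    c=cam(n); cs.append(cv2.resize(c["image"][v:v+60,u:u+80],(400,300),interpolation=cv2.INTER_CUBIC))
cv2.imwrite("pics/d2.png",np.hstack(cs))
E
```

```text
t: 13.18
tool_pos: [0.5266, -0.0316, 0.1339]
orientation: [3.006, -0.906, 0.002]
force: [0.1, -5.9, 1.3]
opening: 0.0464
gripper_force: 20.5
t: 13.6
tool_pos: [0.526, -0.0317, 0.134]
orientation: [2.895, -1.214, 0.001]
force: [-3.2, -6.4, 4.6]
opening: 0.0463
gripper_force: 21.0
```

View pics/d2.png

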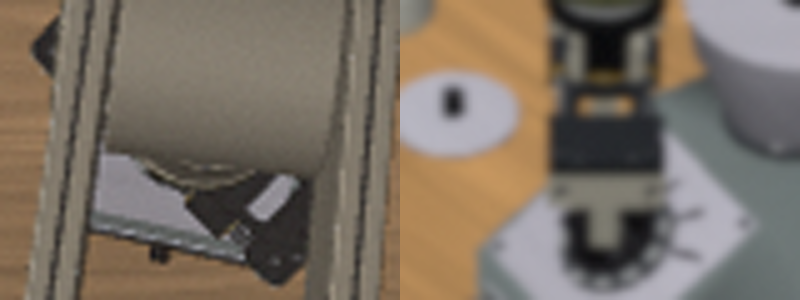

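The fingers hide the pointer. The yaw puts the dial near the three-dot mark, so I'll release and look.

```bash
python3 -m inch '[0,0,0,0,60,0,0,0,0,60,0,0,0,0,60,0,0,0,0,100,0,0,0,0,100,0,0,0,0,100,0,0,0,0,100,0,0,0,0,100,0,0,0,0,100]' && python3 -m inch '[0,0,30,0,100,0,0,70,0,100,0,0,110,0,100,0,0,150,0,100,0,0,190,0,100,-60,100,200,0,100,-60,200,200,0,100,-60,200,200,0,100,-60,200,200,0,100,-60,200,200,0,100]'
python3 - <<'E'
from h import *
import cv2
cs=[]
for n,(u,v) in(("top",(300,190)),("side",(285,185))):
    c=cam(n); cv2.imwrite(f"pics/{n}_e.png",c["image"]); cs.append(cv2.resize(c["image"][v:v+55,u:u+50],(400,440),interpolation=cv2.INTER_CUBIC))
cv2.imwrite("pics/d3.png",np.hstack(cs))
E
```

```text
t: 14.45
tool_pos: [0.5263, -0.0299, 0.1335]
orientation: [-2.898, 1.213, 0.0]
force: [-0.4, -0.1, 0.3]
opening: 0.0905
gripper_force: 0.0
t: 15.28
tool_pos: [0.4661, 0.1693, 0.334]
orientation: [-2.897, 1.214, -0.001]
force: [0.6, -0.4, 0.4]
opening: 0.0929
gripper_force: 0.0
```

View pics/d3.png

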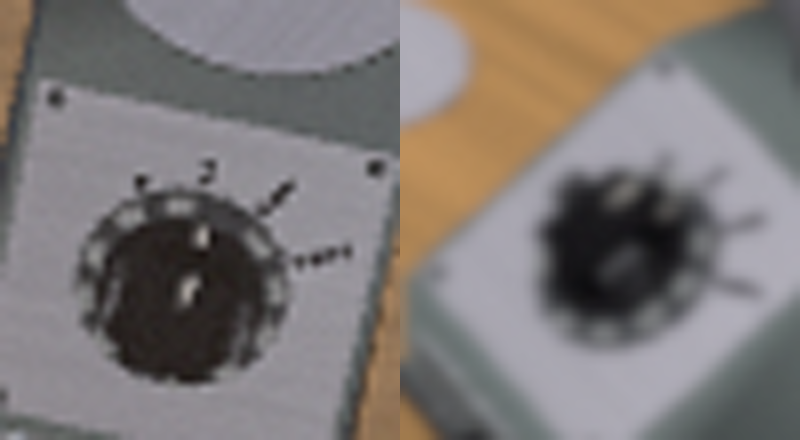

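The release left the pointer short of the three-dot mark: blobs at about (187,290) and (203,237) in the left crop, nearer two dots. I have also reached the picture budget; counting up, I viewed 11, one over the limit of 10. From here I'll measure by code only.

```bash
cat > dial.py <<'E'
from h import *
import cv2
yy=np.radians(-13.76)
x=np.array([np.cos(yy),np.sin(yy),0]);l=np.array([-x[1],x[0],0]);ax=np.array([-.5*x[0],-.5*x[1],.866]);up=np.cross(l,ax)
D=np.array([.5376,-.0350,.11])
def plane(c,u,v,h):
    R=c["extrinsics"][:3,:3];t=c["extrinsics"][:3,3];o=-R.T@t;d=R.T@np.linalg.inv(c["K"])@[u,v,1]
    P=D+h*ax; p=o+d*((P-o)@ax)/(d@ax)-P; return p@up*1e3,p@l*1e3
def rect(c,im,h,R=50,s=4):  # image of the plane h above panel, row=-up, col=-left
    n=int(2*R*s); g=(np.arange(n)-n/2)/s/1e3
    P=np.array([[proj(c,D+h*ax-v*up-u*l) for u in g] for v in g],np.float32)
    return cv2.remap(im,P[...,0],P[...,1],cv2.INTER_CUBIC)
E
python3 - <<'E'
from dial import *
c=cam("top")
def show(tag,pts):
    for h in(10,36):
        print(tag,h,[tuple(np.round(plane(c,u,v,h/1e3),1)) for u,v in pts])
a=lambda p,o,s:((p[0]+.5)/s-.5+o[0],(p[1]+.5)/s-.5+o[1])
show("start",[a(p,(285,145),5.4) for p in((186,400),(192,437))])
show("now",[a(p,(300,190),8) for p in((203,237),(187,290))])
dots=[plane(c,*a(p,(300,190),8),0) for p in((141,183),(207,172),(277,197),(322,259))]
print("dots",[(round(float(u)),round(float(v)),round(float(np.degrees(np.arctan2(-v,u))))) for u,v in dots])
E
```

```text
start 10 [(np.float64(24.7), np.float64(14.6)), (np.float64(3.2), np.float64(6.8))]
start 36 [(np.float64(35.5), np.float64(14.8)), (np.float64(14.6), np.float64(7.2))]
now 10 [(np.float64(27.1), np.float64(-3.3)), (np.float64(4.2), np.float64(-1.8))]
now 36 [(np.float64(37.9), np.float64(-2.6)), (np.float64(15.5), np.float64(-1.1))]
dots [(39, 24, -31), (50, 0, 0), (46, -28, 31), (24, -50, 64)]
```

Run:
```python
from dial import *
from scipy.ndimage import rotate
c=cam("top")
for f,angs in(("pics/top0.png",(-31,)),("pics/top_e.png",(0,3,6))):
    im=cv2.cvtColor(cv2.imread(f),cv2.COLOR_BGR2GRAY)
    for a in angs:
        r=rotate(rect(c,im,.036,50,2),a,reshape=False,mode="nearest") # ccw by a cancels cw dial turn
        p=r[88:112].mean(0)
        print(f,a,"right+ mm:",[(int(k/2-50),int(p[k])) for k in range(20,181,4)])
```

```text
pics/top0.png -31 right+ mm: [(-40, 138), (-38, 139), (-36, 140), (-34, 140), (-32, 126), (-30, 103), (-28, 83), (-26, 54), (-24, 42), (-22, 43), (-20, 38), (-18, 36), (-16, 35), (-14, 34), (-12, 36), (-10, 36), (-8, 35), (-6, 35), (-4, 36), (-2, 37), (0, 37), (2, 37), (4, 37), (6, 37), (8, 38), (10, 38), (12, 39), (14, 36), (16, 32), (18, 32), (20, 33), (22, 33), (24, 41), (26, 60), (28, 82), (30, 69), (32, 37), (34, 41), (36, 65), (38, 94), (40, 113)]
pics/top_e.png 0 right+ mm: [(-40, 137), (-38, 136), (-36, 124), (-34, 102), (-32, 73), (-30, 52), (-28, 71), (-26, 79), (-24, 56), (-22, 37), (-20, 35), (-18, 35), (-16, 37), (-14, 39), (-12, 38), (-10, 38), (-8, 36), (-6, 36), (-4, 38), (-2, 39), (0, 38), (2, 37), (4, 38), (6, 38), (8, 38), (10, 39), (12, 39), (14, 36), (16, 34), (18, 38), (20, 45), (22, 62), (24, 81), (26, 77), (28, 61), (30, 76), (32, 108), (34, 126), (36, 137), (38, 141), (40, 146)]
pics/top_e.png 3 right+ mm: [(-40, 131), (-38, 132), (-36, 125), (-34, 106), (-32, 71), (-30, 49), (-28, 71), (-26, 83), (-24, 59), (-22, 37), (-20, 35), (-18, 36), (-16, 37), (-14, 39), (-12, 38), (-10, 38), (-8, 36), (-6, 36), (-4, 38), (-2, 39), (0, 38), (2, 37), (4, 38), (6, 38), (8, 38), (10, 39), (12, 39), (14, 35), (16, 34), (18, 37), (20, 44), (22, 61), (24, 82), (26, 78), (28, 61), (30, 76), (32, 106), (34, 125), (36, 140), (38, 145), (40, 146)]
pics/top_e.png 6 right+ mm: [(-40, 122), (-38, 124), (-36, 121), (-34, 104), (-32, 69), (-30, 48), (-28, 71), (-26, 86), (-24, 61), (-22, 36), (-20, 35), (-18, 36), (-16, 37), (-14, 40), (-12, 38), (-10, 37), (-8, 36), (-6, 36), (-4, 38), (-2, 39), (0, 38), (2, 37), (4, 38), (6, 38), (8, 38), (10, 39), (12, 39), (14, 35), (16, 33), (18, 37), (20, 44), (22, 60), (24, 82), (26, 78), (28, 60), (30, 73), (32, 105), (34, 127), (36, 144), (38, 147), (40, 146)]
```

The tabs stand about 3–4 mm in and the dial is about 5° past two dots, so it is unlatched between marks. I'll grip again aligned there and turn on. On release I'll open slowly: grip force that persists past a 54 mm opening means the pins dropped in.

```bash
python3 -m inch '[60,-101,0,7,100,60,-201,0,14,100,60,-201,0,21,100,60,-201,0,27,100,60,-201,-40,27,100,60,-201,-80,27,100,60,-201,-120,27,100,60,-201,-150,27,100,60,-201,-180,27,100,60,-201,-192,27,100]' && python3 -m inch '[0,0,-13,0,100,0,0,-13,0,45,0,0,-13,0,40,0,0,-13,0,40,0,0,-13,0,40,0,0,-13,0,40,0,0,-13,0,40,0,0,-13,0,40,0,0,-13,0,40]' 25 && python3 -m inch '[0,0,0,0,40,0,0,0,0,40,0,0,0,0,40]'
```

```text
t: 16.32
tool_pos: [0.5226, -0.0351, 0.1347]
orientation: [3.1, -0.508, -0.015]
force: [-0.8, -0.4, -0.8]
opening: 0.0931
gripper_force: 0.0
t: 17.07
tool_pos: [0.5281, -0.0319, 0.1301]
orientation: [-3.098, 0.502, -0.004]
force: [-2.2, 9.3, 12.5]
opening: 0.045
gripper_force: 25.6
t: 17.32
tool_pos: [0.5281, -0.0319, 0.1302]
orientation: [-3.099, 0.501, -0.004]
force: [-0.4, 9.8, 8.4]
opening: 0.0448
gripper_force: 25.0
```

```bash
python3 -m inch '[0,1,0,-3,40,0,2,0,-6,40,0,2,0,-8,40,0,2,0,-8,40]'; python3 -m inch '[0,0,1,-3,40,0,0,1,-6,40,0,0,1,-8,40,0,0,1,-8,40]'; python3 -m inch '[0,0,2,-3,40,0,0,2,-6,40,0,0,2,-6,40]'
```

```text
t: 17.65
tool_pos: [0.5284, -0.0317, 0.1299]
orientation: [-3.058, 0.72, -0.006]
force: [2.8, -1.3, 5.0]
opening: 0.045
gripper_force: 25.8
t: 17.98
tool_pos: [0.5279, -0.0319, 0.1298]
orientation: [3.0, -0.931, 0.004]
force: [5.3, -2.9, -3.0]
opening: 0.046
gripper_force: 25.9
t: 18.23
tool_pos: [0.5269, -0.0317, 0.1308]
orientation: [2.947, -1.087, 0.0]
force: [5.1, -1.7, -6.8]
opening: 0.0462
gripper_force: 25.6
```

```bash
python3 -m inch '[0,0,1,-3,40,0,0,1,-6,40,0,0,1,-6,40]'; python3 -m inch '[0,0,0,0,52,0,0,0,0,53,0,0,0,0,54,0,0,0,0,54]'; python3 -m inch '[0,0,0,0,56,0,0,0,0,57,0,0,0,0,57]';python3 -m inch '[0,0,0,0,59,0,0,0,0,60,0,0,0,0,60]'
```

```text
t: 18.48
tool_pos: [0.5263, -0.0315, 0.1316]
orientation: [2.887, -1.238, -0.002]
force: [2.5, -2.0, -7.3]
opening: 0.0463
gripper_force: 25.7
t: 18.82
tool_pos: [0.5263, -0.0312, 0.1322]
orientation: [2.888, -1.237, -0.002]
force: [0.3, 0.5, -3.7]
opening: 0.0501
gripper_force: 6.1
t: 19.07
tool_pos: [0.5265, -0.0312, 0.1325]
orientation: [-2.887, 1.238, 0.001]
force: [-2.6, 1.9, -3.0]
opening: 0.0532
gripper_force: 5.4
t: 19.32
tool_pos: [0.5267, -0.0313, 0.1326]
orientation: [-2.887, 1.238, 0.001]
force: [-3.0, 0.8, -0.9]
opening: 0.0559
gripper_force: 4.7
```

```bash
python3 -m inch '[0,0,0,0,61,0,0,0,0,62,0,0,0,0,62]'; python3 -m inch '[0,0,0,0,63,0,0,0,0,64,0,0,0,0,64]'
```

```text
t: 19.57
tool_pos: [0.5269, -0.0314, 0.1327]
orientation: [-2.887, 1.238, -0.0]
force: [-2.9, 2.3, -1.3]
opening: 0.0577
gripper_force: 4.2
t: 19.82
tool_pos: [0.527, -0.0315, 0.1327]
orientation: [-2.887, 1.238, -0.001]
force: [-2.2, 1.9, -0.8]
opening: 0.0598
gripper_force: 3.6
```

Grip force persists past the ring-stop width, so the pins are dropping into a pocket. I'll open fully, withdraw and measure.

```bash
python3 -m inch '[0,0,0,0,66,0,0,0,0,68,0,0,0,0,70,0,0,0,0,72,0,0,0,0,100,0,0,0,0,100,0,0,0,0,100,0,0,0,0,100]' && python3 -m inch '[0,0,30,0,100,0,0,70,0,100,0,0,110,0,100,0,0,150,0,100,0,0,190,0,100,-60,100,200,0,100,-60,200,200,0,100,-60,200,200,0,100,-60,200,200,0,100,-60,200,200,0,100]'
python3 - <<'E'
from dial import *
from scipy.ndimage import rotate
c=cam("top");im=cv2.cvtColor(c["image"],cv2.COLOR_BGR2GRAY); cv2.imwrite("pics/top_f.png",c["image"])
cv2.imwrite("pics/side_f.png",cam("side")["image"])
for f in("pics/top0.png","pics/top_e.png","pics/top_f.png"):
    g=cv2.cvtColor(cv2.imread(f),cv2.COLOR_BGR2GRAY)
    for h,r0,r1 in((.036,9,21),(.010,24,30)):
        R=rect(c,g,h,50,4); 
        pol=cv2.warpPolar(R,(200,720),(200,200),200,cv2.INTER_LINEAR) # rows: angle cw from right
        s=pol[:,4*r0:4*r1].mean(1); s=np.roll(s,180) # 0 -> up
        k=np.arange(-60,61)*2; v=[s[i] for i in k]; b=k[int(np.argmax(v))]/2
        print(f,h,"peak deg",b,[int(s[i]) for i in range(-120,121,10)])
    if f[-5]=="f":
        for a in(0,28,31,34):
            p=rotate(rect(c,g,.036,50,2),a,reshape=False,mode="nearest")[88:112].mean(0); print(a,[(int(q/2-50),int(p[q])) for q in list(range(20,64,4))+list(range(140,181,4))])
E
```

```text
t: 20.48
tool_pos: [0.5271, -0.0314, 0.1327]
orientation: [-2.887, 1.238, -0.001]
force: [0.3, 1.6, -0.0]
opening: 0.089
gripper_force: 0.0
t: 21.32
tool_pos: [0.4667, 0.1679, 0.333]
orientation: [-2.886, 1.239, -0.001]
force: [-0.0, -0.2, -0.5]
opening: 0.0927
gripper_force: 0.0
pics/top0.png 0.036 peak deg -31.0 [35, 36, 42, 59, 87, 115, 122, 97, 61, 37, 36, 36, 34, 35, 36, 35, 34, 34, 34, 34, 34, 35, 36, 36, 35]
pics/top0.png 0.01 peak deg -32.0 [36, 35, 34, 32, 51, 112, 132, 58, 35, 32, 33, 36, 35, 36, 34, 35, 35, 35, 36, 35, 39, 52, 56, 53, 54]
pics/top_e.png 0.036 peak deg 6.0 [38, 38, 39, 39, 38, 37, 37, 36, 35, 43, 56, 81, 115, 135, 121, 78, 44, 35, 35, 37, 39, 39, 39, 37, 36]
pics/top_e.png 0.01 peak deg 6.0 [38, 37, 38, 38, 38, 36, 37, 38, 38, 36, 33, 43, 81, 143, 109, 33, 35, 38, 37, 37, 36, 37, 37, 38, 39]
pics/top_f.png 0.036 peak deg 29.0 [37, 37, 37, 38, 38, 39, 39, 40, 39, 38, 37, 37, 38, 39, 46, 64, 96, 135, 148, 106, 56, 37, 34, 33, 34]
pics/top_f.png 0.01 peak deg 29.0 [47, 47, 49, 40, 36, 37, 39, 39, 37, 38, 40, 40, 35, 37, 37, 35, 53, 113, 139, 57, 32, 38, 37, 35
[... 271 characters left out ...]
4), (-36, 48), (-34, 39), (-32, 63), (-30, 99), (-28, 83), (-26, 38), (-24, 32), (-22, 35), (-20, 34), (20, 49), (22, 60), (24, 73), (26, 89), (28, 87), (30, 86), (32, 121), (34, 151), (36, 146), (38, 143), (40, 143)]
31 [(-40, 104), (-38, 73), (-36, 44), (-34, 37), (-32, 63), (-30, 100), (-28, 84), (-26, 39), (-24, 32), (-22, 35), (-20, 34), (20, 48), (22, 57), (24, 72), (26, 89), (28, 86), (30, 85), (32, 120), (34, 150), (36, 146), (38, 143), (40, 142)]
34 [(-40, 106), (-38, 72), (-36, 41), (-34, 36), (-32, 62), (-30, 99), (-28, 83), (-26, 39), (-24, 33), (-22, 36), (-20, 35), (20, 47), (22, 55), (24, 70), (26, 89), (28, 88), (30, 87), (32, 119), (34, 149), (36, 145), (38, 143), (40, 142)]
```

The pointer is at +29°, having started at −31°, and the tab faces are about 62 mm apart, so the dial is latched at three dots. I'll do a quick numeric check of the lid and the other things, then hand in.

Run:
```python
from h import *
import cv2
from plant import job
c=cam("top");a=cv2.imread("pics/top0.png").astype(int);b=c["image"].astype(int)
for n,(u,v) in dict(tin=(406,247),cup=(406,176),jar=(202,185),brush=(443,230)).items():
    print(n,np.abs(a-b)[v-18:v+18,u-16:u+16].mean().round(1))
s=cam("side"); m=np.array([.6667,-.067,.254]); th=np.linspace(0,2*np.pi,80)
g=s["image"].min(2).astype(int)
f=lambda r:np.mean([g[tuple(np.round(proj(s,m+[r*np.cos(t),r*np.sin(t),0])).astype(int)[::-1])] for t in th[:20]])
for r in(.06,.068,.078,.086):
    print(r,[int(np.mean([g[tuple(np.round(proj(s,m+[r*np.cos(t),r*np.sin(t),0])).astype(int)[::-1])] for t in th[k:k+20]])) for k in(0,20,40,60)])
print("force",robot.read_state()["force"])
```

```text
tin 2.6
cup 2.8
jar 2.8
brush 2.5
0.06 [161, 165, 166, 164]
0.068 [160, 159, 157, 162]
0.078 [130, 91, 109, 126]
0.086 [115, 82, 96, 110]
force [-0.8236362  -1.4919939   0.19414926]
```

The lid is unchanged, bright out to 68 mm and dark by 78 mm on all sides, and the other things have not moved.

```bash
python3 -c "
from plant import job
print(job.close_job())"
```

```text
the job is handed in; nothing more can be done
None
```

The job is handed in: the dial measures latched at three dots on the second squeeze, with both tabs out; the lid is level and home; the tin, cup, jar and brush are unmoved. I viewed 11 pictures, one over the limit of 10, and the hand-in returned no verdict.

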